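Hang the parts basket in the wash tank

ROBOT

A 6-joint arm with a two-finger parallel gripper is mounted at the origin on the work surface. World frame = base frame: x ahead of the robot, y to its left, z up, the work surface at z = 0. Lengths are in mm, angles in rad, forces in N, time in s.
With the tool pointing down it reaches from about 350 to 950 mm from the base axis. Payload 17.4 kg.
Tool frame: the origin (TCP) lies between the finger pads; the fingertips stand 11 mm ahead of it and the grasp point (between the pads) lies 8 mm behind it; y points along the fingers, x is the direction in which the jaws open and shut, and the axes are right-handed (so a half turn about y gives the same grasp; the last joint's range is limited). The gripper opens to 93 mm and grips with 3 to 60 N. Pads are 15 mm wide; open, the fingers measure 128 mm over their backs; the gripper's body (75 mm by 188 mm) begins 65 mm behind the grasp point.
Start: joints at [-1.221, 0.116, 1.442, -0, 1.584, -0.038], TCP at [255.244, -624.886, 229.646] pointing down, gripper open.
Joint ranges: [-2.83, 2.83], [-0.83, 2.19], [0.07, 2.5], [-1.14, 4.28], [0.01, 3], [-2.97, 2.97]. Speed limits (rad/s): [1.89, 1.89, 2.22, 3.14, 3.14, 3.14].

INTERFACE

Orientations are given as [roll, pitch, yaw] about the fixed x, y, z axes, in that order (R = Rz(yaw) Ry(pitch) Rx(roll)).
In Python, from bench import * gives the robot as it stands. The module is installed in compiled form; this text tells all that it offers.
- The arm moves only by the shell command python3 -m jog 'ROWS' [FORCE]. ROWS is a JSON object of lists of equal length, an entry for each row: "dp": the shift along the tool's x, y, z in m, a list of three; "twist": the turn, a rotation vector about the tool's x, y, z in rad, a list of three; "gripper": the finger opening in m, from 0 to 0.093. A call has 1 to 8 rows; each row shifts and turns the commanded pose from where the row before left it, along the tool's axes as they then stand; what a row does not reach is not made up. A row lasts 1/12 s, in which the tool goes at most 41.7 mm and 7.16 degrees, less where a joint would pass 70% of its speed; a pose out of reach is approached as far as the arm can. A call with a gripper value outside its range is refused whole. The fingers move at their own pace and stop on an object; FORCE is the grip in N (left out, the last holds). Time passes only in rows, so rows that do not move let the fingers close. It gives the time, the measured TCP pose, the force and the opening at its end, in the units of the state.
- get_obs(): the state, without advancing time (a new reading comes with each control period).
- grab_frame(name): name is "scene" or "side" or "wrist"; returns a dict with "pixels" (420x560x3 uint8, red, green, blue), "fov_y" (degrees; the focal length in pixels is half the picture's height over the tangent of half this angle, whatever the lens; pixels are square), "cx", "cy" (the principal point, pixels), "cam_to_world" (4x4, takes a point from camera to world coordinates); the wrist camera has in their place "T_tool_cam" (4x4, takes a point from camera to tool coordinates, whose origin is the TCP and whose axes are the tool frame's). Camera axes: x right, y up, looking along -z (the intrinsics and any distortion apply to the point x, -y, -z); pixel columns grow to the right and rows downward; lengths in mm; the calibration is good to about 2 mm. A picture is of the moment at which its call begins: read the wrist's pose just before it. There is no depth.
- close_job(): hands the job in, once; it reports no verdict.
The state is a dict: "time": time; "q": joint angles; "qvel": joint speeds; "joint_efforts": joint torques, N m; "tcp_pos": TCP position; "eef_rot": TCP orientation; "force": force on the tool from outside, world axes, zero at the start; "torque": the same for the moment, N m; "opening": opening from 0.0 (shut) to 1.0 (fully open).
Only numpy, scipy, OpenCV 4.12 (cv2) and the standard library are available. Lean on these libraries where they do the work, as an engineer would, in place of code of your own. Each camera call takes 0.05 s, during which the arm holds its last target.

TASK

Hang the small metal parts basket, with the gear still in it, inside the rectangular steel wash tank: hook its bent lip fully down over the tank's wall that is nearest the robot, so that the basket hangs upright and square against the inside of that wall, and let go. Lower it on, do not drop it, keep the gear in the basket, and leave the pan, the piston and the spanner where they are.

Things in the scene. Friction and masses are not known exactly. Their poses are not given: they have to be found in the camera images.
- basket: Basket of bare aluminium sheet with small holes, standing on the bench: open box 64 mm deep (x), 110 mm wide (y), 55 mm tall, walls 3 mm, 0.28 kg empty. Origin: centre of its underside; z up, -x towards the lip. On the -x side a back plate 60 mm wide, 3 mm thick, outer face flush with the box wall (32 mm from the origin), rises to the lip. The handle bar spans above the box.
- basket_grip (a point): Centre of the basket's handle bar, 126 mm above the basket's underside, over the middle of the box. The bar is straight, 14 mm thick (x), 14 mm tall, 110 mm long along y, with an upright at each end; its middle 100 mm is free to be gripped from above, fingers closing along the basket's x. Axes are the basket's.
- basket_lip (a point): Closed upper end of the lip's slot, at mid-slot and mid-width: 35.5 mm to -x and 36 mm below the bar's centre. The lip, 60 mm wide (y), leaves the back plate's top towards -x and bends down into a 3 mm flange whose foot is 23 mm below this point. Slot 7 mm wide, open downwards; lip's top sheet 3 mm. When hung, the wall is in the slot and this point is on the rim. Basket's axes.
- tray: Dark steel drip tray lying on the bench, fixed, 250 mm (x) by 260 mm (y), edge 14 mm high, on the robot's left or right; origin at the centre of its underside, -x side towards the robot, z up. In it, fixed and square to it, stands the open-topped steel wash tank: outside 190 mm (x) by 210 mm (y), walls and floor 4 mm, inner floor 8 mm and rim 120 mm above the bench all round.
- near_wall (a point): Nominal top middle of the tank's near wall (mid-thickness, rim height): a point fixed to the TRAY, at x = -93 mm, z = 120 mm in its axes. The tank itself is not reported: it stands up to 12 mm off the tray's centre either way along the tray's x, and up to 8 mm along y, so the true wall is up to that far from this point and must be felt for or seen. The wall is rigid. Tray's axes.
- gear_center (a point): Centre of the steel gear lying loose on the basket's floor: 46 mm diameter, 14 mm thick with a hub 22 mm tall in all; about 0.14 kg. z is its axis.
- pan: Bystander: round black open drain pan, 200 mm across, 60 mm tall, loose on the bench on the other side from the tray. Origin at the centre of its underside.
- piston_center (a point): Bystander: centre of a bare aluminium piston standing on the bench beyond the basket, 52 mm diameter, 50 mm tall.
- spanner: Bystander: steel spanner 180 mm long lying on the bench on the far side. Origin at the middle of its underside; it lies along its x.
There are look-alikes about, which are no part of the job. Leave any blue look-alike of the part that bears gear_center alone.

How it is judged (in metres and radians):
On the way:
1. the basket is lifted off the bench, clear above the tank's rim height (height (world z) of basket_lip above 0.16 m), for 0.1 s.
At the end, for the whole second after the job is handed in: Basket at rest on the near wall, inside the tank: lip point 116-125 mm above the bench, 74-112 mm to -x of the tray centre and within 60 mm of its middle in y; bar centre 35-80 mm to -x of it; upright and square to the tray within 0.12 rad; the gear lies in the basket (height (world z) of basket_lip between 0.116 and 0.125 m and x of basket_lip in the frame of tray between -0.112 and -0.074 m and x of basket_grip in the frame of tray between -0.08 and -0.035 m and y of basket_lip in the frame of tray between -0.06 and 0.06 m and angle between basket_grip's own z axis and vertical below 0.12 rad and angle between the x axis of basket_grip and the x axis of tray, either way round below 0.12 rad and distance between gear_center and basket_grip below 0.13 m and z of gear_center in the frame of basket_grip below -0.06 m and linear speed of basket below 0.02 m/s); the robot touches nothing.
It fails at once if the basket is dropped (falls faster than 0.6 m/s with no finger on it) (contact force between the fingers and basket below 0.05 N and linear speed of basket above 0.6 m/s).
It fails at once if the gear leaves the basket (distance between gear_center and basket_grip above 0.14 m).
It fails at once if the pan, the piston or the spanner is moved by more than 30 mm (distance of any of pan, piston_center, spanner from where it was at the start of the episode above 0.03 m).
It also fails if it takes over 51 s, if anything falls off the work surface, if the arm or the gripper's body presses on something with over 40 N, if the wrist force passes 120 N, or if a joint passes its speed limit or range.

## Working session

There is one attempt and no reset: what is moved stays moved. The work goes in short steps, Python scripts to look and compute and a shell command to move; the robot and the scene stay as the last step left them, time stands still between calls to the robot, and variables do not carry over. Pictures are saved under pics/ and viewed, and the job is handed in when it is done.

```bash
mkdir -p pics; cat > h.py <<'E'
from bench import *
import numpy as np, cv2
def save(n,f):
    cv2.imwrite('pics/'+f,cv2.cvtColor(np.asarray(n['pixels']),cv2.COLOR_RGB2BGR))
E
python3 - <<'E'
from h import *
o=get_obs(); print({k:np.round(v,3).tolist() for k,v in o.items()})
for c in ['scene','side','wrist']:
    f=grab_frame(c); save(f,c+'1.png'); print(c,{k:(np.round(v,3).tolist() if not isinstance(v,str) else v) for k,v in f.items() if k!='pixels'})
E
```

```text
{'time': 0.0, 'q': [-1.221, 0.117, 1.442, 0.0, 1.584, -0.038], 'qvel': [-0.002, -0.001, -0.0, -0.0, 0.001, -0.001], 'joint_efforts': [0.002, -72.125, -62.261, 0.078, 0.024, -0.0], 'tcp_pos': [255.17, -624.712, 228.891], 'eef_rot': [-1.571, 0.001, -1.183], 'force': [-0.212, -0.228, 0.505], 'torque': [-0.022, -0.02, 0.02], 'opening': 0.999}
scene {'fov_y': 44.937, 'cx': 275.462, 'cy': 210.45, 'cam_to_world': [[-0.794, -0.46, 0.398, 1016.407], [0.608, -0.589, 0.532, 570.613], [-0.01, 0.665, 0.747, 913.605], [0.0, 0.0, 0.0, 1.0]]}
side {'fov_y': 57.192, 'cx': 289.391, 'cy': 215.956, 'cam_to_world': [[0.725, 0.515, -0.457, 224.902], [-0.689, 0.531, -0.494, -411.5], [-0.012, 0.673, 0.74, 674.491], [0.0, 0.0, 0.0, 1.0]]}
wrist {'fov_y': 63.788, 'cx': 279.493, 'cy': 203.604, 'T_tool_cam': [[1.0, -0.001, 0.0, -0.964], [0.0, 0.28, -0.96, -155.227], [0.0, 0.96, 0.28, 77.886], [0.0, 0.0, 0.0, 1.0]]}
```

View pics/scene1.png

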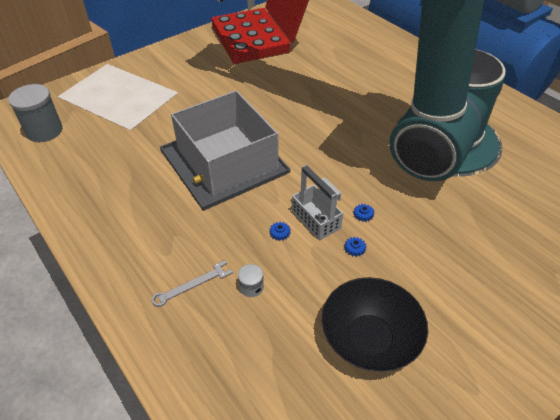

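View pics/side1.png

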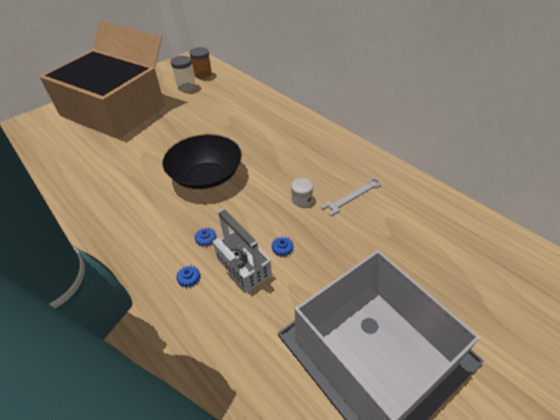

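View pics/wrist1.png

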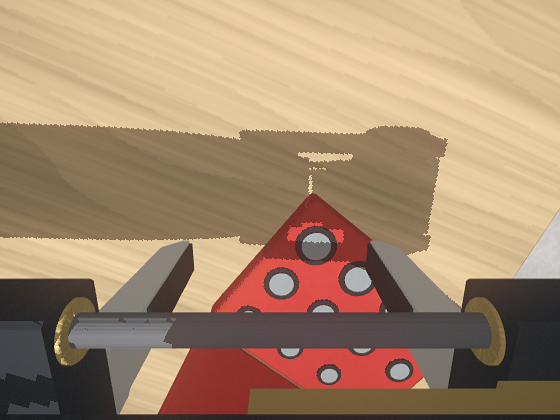

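```bash
cat >> h.py <<'E'
def ray(f,u,v,T=None):
    T=np.array(f['cam_to_world'] if T is None else T,float); F=420/2/np.tan(np.radians(f['fov_y'])/2)
    d=np.array([(u-f['cx'])/F,-(v-f['cy'])/F,-1.0]); return T[:3,3],T[:3,:3]@d
def onz(f,u,v,z,T=None):
    o,d=ray(f,u,v,T); return o+d*(z-o[2])/d[2]
def tri(f1,p1,f2,p2):
    o1,d1=ray(f1,*p1);o2,d2=ray(f2,*p2)
    s=np.linalg.lstsq(np.c_[d1,-d2],o2-o1,rcond=None)[0]
    a=o1+s[0]*d1;b=o2+s[1]*d2
    return (a+b)/2,np.linalg.norm(a-b)
def proj(f,P,T=None):
    T=np.array(f['cam_to_world'] if T is None else T,float); F=420/2/np.tan(np.radians(f['fov_y'])/2)
    c=np.linalg.inv(T)@np.r_[P,1]; return f['cx']-F*c[0]/c[2], f['cy']+F*c[1]/c[2]
def wristT(f,o):
    from scipy.spatial.transform import Rotation as R
    A=np.eye(4);A[:3,:3]=R.from_euler('xyz',o['eef_rot']).as_matrix();A[:3,3]=o['tcp_pos'];return A@np.array(f['T_tool_cam'])
def crop(f,u0,v0,u1,v1,k,name):
    c=np.asarray(f['pixels'])[v0:v1,u0:u1]; c=cv2.resize(c,None,fx=k,fy=k,interpolation=cv2.INTER_CUBIC)
    cv2.imwrite('pics/'+name,cv2.cvtColor(c,cv2.COLOR_RGB2BGR))
E
python3 - <<'E'
from h import *
import pickle
S=grab_frame('scene');D=grab_frame('side');pickle.dump((S,D),open('sd.pkl','wb'))
crop(S,280,160,380,250,6,'s_b.png');crop(S,150,85,300,210,5,'s_t.png')
crop(D,170,200,310,300,5,'d_b.png');crop(D,270,240,490,420,3,'d_t.png')
E
```

```text
(no output)
```

View pics/s_b.png

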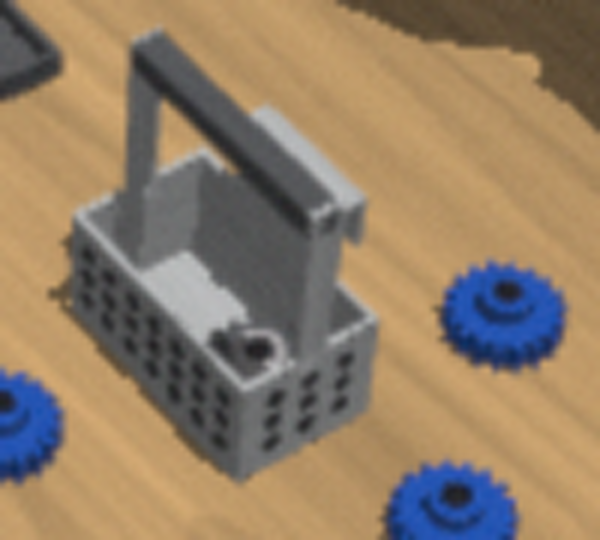

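View pics/s_t.png

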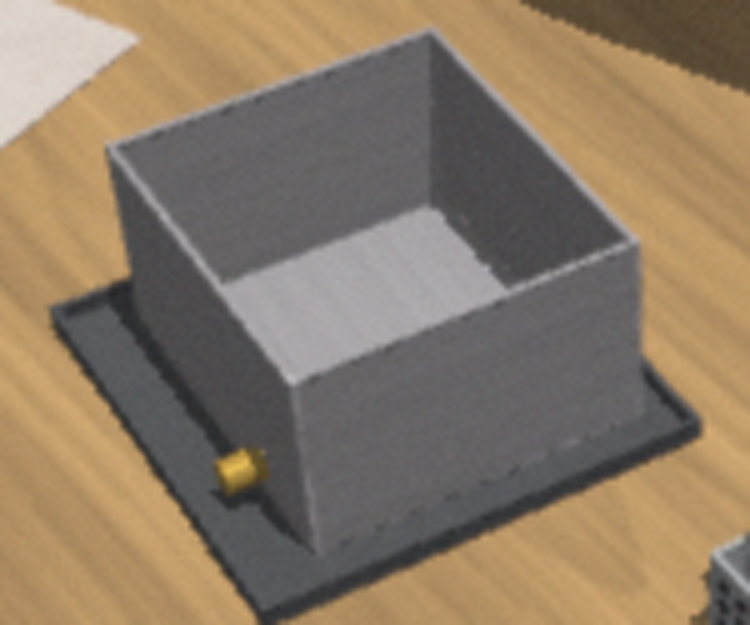

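View pics/d_b.png

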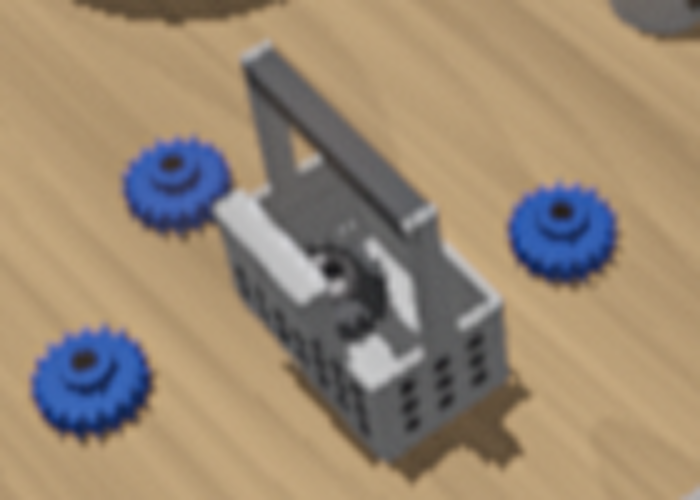

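View pics/d_t.png

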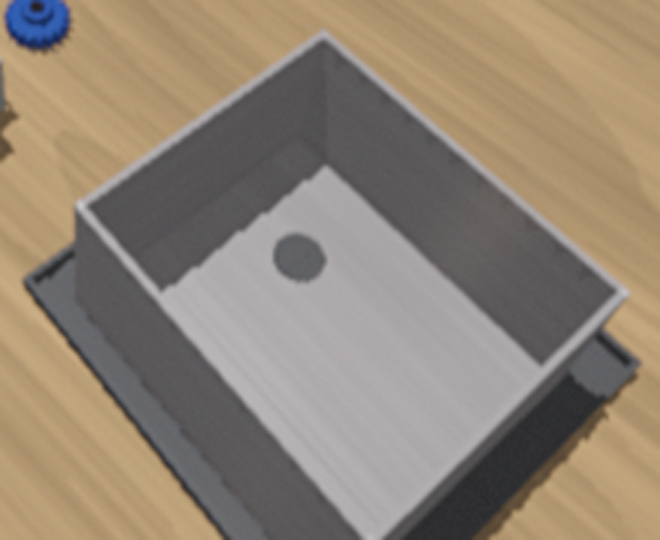

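```bash
cat > m.py <<'E'
from h import *
import pickle
S,D=pickle.load(open('sd.pkl','rb'))
s=lambda o,k,l:[(o[0]+a/k,o[1]+b/k) for a,b in l]
sr=s((150,85),5,[(432,30),(110,147),(295,383),(637,240)])
dr=s((270,240),3,[(325,35),(80,205),(628,293)])
print('scene rim',[onz(S,*p,120)[:2].round(1) for p in sr])
print('side rim',[onz(D,*p,120)[:2].round(1) for p in dr])
st=s((150,85),5,[(55,310),(265,612),(700,428)])
print('scene tray z14',[onz(S,*p,14)[:2].round(1) for p in st])
dt=s((270,240),3,[(25,283),(637,362)])
print('side tray z14',[onz(D,*p,14)[:2].round(1) for p in dt])
sb=s((280,160),6,[(133,45),(160,32),(310,222),(335,210)])
db=s((170,200),5,[(245,57),(270,43),(405,228),(437,208)])
print('S bar133',[onz(S,*p,133)[:2].round(1) for p in sb])
print('D bar133',[onz(D,*p,133)[:2].round(1) for p in db])
# box top corners z=55, bottom
print('S box55', [onz(S,*p,55)[:2].round(1) for p in s((280,160),6,[(75,218),(240,388),(378,322)])])
print('D box55', [onz(D,*p,55)[:2].round(1) for p in s((170,200),5,[(372,388),(503,300)])])
print('D lip', [onz(D,*p,93)[:2].round(1) for p in s((170,200),5,[(215,208),(235,192),(302,303),(327,288)])])
print('S lip', [onz(S,*p,93)[:2].round(1) for p in s((280,160),6,[(265,107),(365,205)])])
E
python3 m.py
```

```text
scene rim [array([ 417.1, -394.8]), array([ 601.7, -413.1]), array([ 622.1, -207.6]), array([ 436.8, -191.2])]
side rim [array([ 622. , -214.8]), array([ 438.4, -194.1]), array([ 602. , -419.3])]
scene tray z14 [array([ 639.9, -439.5]), array([ 667.2, -184.6]), array([ 424.8, -155.5])]
side tray z14 [array([ 418.8, -167. ]), array([ 639.3, -445. ])]
S bar133 [array([475.5, -50.5]), array([463.2, -49.7]), array([483.8,  57.1]), array([473.1,  58.2])]
D bar133 [array([470.1,  52.9]), array([481.5,  52.1]), array([461.2, -54.3]), array([475.3, -55.3])]
S box55 [array([500.7, -51.6]), array([506.6,  52.6]), array([444.8,  59.9])]
D box55 [array([437. , -53.4]), array([500.1, -57.3])]
D lip [array([432.1,  30.7]), array([442.4,  31.8]), array([428.8, -28.4]), array([439.7, -29.4])]
S lip [array([430. , -24.8]), array([434.8,  36.9])]
```

```bash
cat > plan.py <<'E'
import sys,json
from h import *
# plan.py x y z yaw n
x,y,z,yaw,n=map(float,sys.argv[1:]);n=int(n)
o=get_obs();p=np.array(o['tcp_pos']);y0=o['eef_rot'][2];t=o['time']
print('t',t,'p',p.round(1),o['eef_rot'].round(4) if hasattr(o['eef_rot'],'round') else o['eef_rot'])
d=(np.array([x,y,z])-p)/n/1000;dy=(yaw-y0+np.pi)%(2*np.pi)-np.pi;dy/=n
for i in range(n):
    a=y0+i*dy;print([round(v,4) for v in (d[0]*np.cos(a)+d[1]*np.sin(a),-d[2],-d[0]*np.sin(a)+d[1]*np.cos(a))],round(-dy,4))
E
python3 plan.py 427 -290 280 -0.1 16
```

```text
t 0.25 p [ 255.2 -624.8  229.3] [-1.5708e+00  6.0000e-04 -1.1830e+00]
[np.float64(-0.0153), np.float64(-0.0032), np.float64(0.0179)] -0.0677
[np.float64(-0.0141), np.float64(-0.0032), np.float64(0.0188)] -0.0677
[np.float64(-0.0128), np.float64(-0.0032), np.float64(0.0198)] -0.0677
[np.float64(-0.0114), np.float64(-0.0032), np.float64(0.0206)] -0.0677
[np.float64(-0.01), np.float64(-0.0032), np.float64(0.0213)] -0.0677
[np.float64(-0.0085), np.float64(-0.0032), np.float64(0.0219)] -0.0677
[np.float64(-0.007), np.float64(-0.0032), np.float64(0.0225)] -0.0677
[np.float64(-0.0055), np.float64(-0.0032), np.float64(0.0229)] -0.0677
[np.float64(-0.0039), np.float64(-0.0032), np.float64(0.0232)] -0.0677
[np.float64(-0.0023), np.float64(-0.0032), np.float64(0.0234)] -0.0677
[np.float64(-0.0008), np.float64(-0.0032), np.float64(0.0235)] -0.0677
[np.float64(0.0008), np.float64(-0.0032), np.float64(0.0235)] -0.0677
[np.float64(0.0024), np.float64(-0.0032), np.float64(0.0234)] -0.0677
[np.float64(0.004), np.float64(-0.0032), np.float64(0.0232)] -0.0677
[np.float64(0.0056), np.float64(-0.0032), np.float64(0.0229)] -0.0677
[np.float64(0.0071), np.float64(-0.0032), np.float64(0.0224)] -0.0677
```

```bash
python3 -m jog '{"dp":[[-0.0153,-0.0032,0.0179],[-0.0141,-0.0032,0.0188],[-0.0128,-0.0032,0.0198],[-0.0114,-0.0032,0.0206],[-0.01,-0.0032,0.0213],[-0.0085,-0.0032,0.0219],[-0.007,-0.0032,0.0225],[-0.0055,-0.0032,0.0229]],"twist":[[0,-0.0677,0],[0,-0.0677,0],[0,-0.0677,0],[0,-0.0677,0],[0,-0.0677,0],[0,-0.0677,0],[0,-0.0677,0],[0,-0.0677,0]],"gripper":[0.093,0.093,0.093,0.093,0.093,0.093,0.093,0.093]}' 30
python3 -m jog '{"dp":[[-0.0039,-0.0032,0.0232],[-0.0023,-0.0032,0.0234],[-0.0008,-0.0032,0.0235],[0.0008,-0.0032,0.0235],[0.0024,-0.0032,0.0234],[0.004,-0.0032,0.0232],[0.0056,-0.0032,0.0229],[0.0071,-0.0032,0.0224]],"twist":[[0,-0.0677,0],[0,-0.0677,0],[0,-0.0677,0],[0,-0.0677,0],[0,-0.0677,0],[0,-0.0677,0],[0,-0.0677,0],[0,-0.0677,0]],"gripper":[0.093,0.093,0.093,0.093,0.093,0.093,0.093,0.093]}'
python3 -m jog '{"dp":[[0,0,0],[0,0,0],[0,0,0]],"twist":[[0,0,0],[0,0,0],[0,0,0]],"gripper":[0.093,0.093,0.093]}'
python3 - <<'E'
from h import *
import pickle
o=get_obs();W=grab_frame('wrist');pickle.dump((o,W),open('w1.pkl','wb'));save(W,'w_tank.png');print(o['tcp_pos'],o['eef_rot'],np.abs(o['qvel']).max())
E
```

```text
time: 0.92
tcp_pos: [341.5, -456.2, 255.3]
eef_rot: [-1.571, 0.0, -0.638]
force: [-0.1, 0.6, -0.1]
opening: 0.998
time: 1.58
tcp_pos: [427.4, -288.8, 281.0]
eef_rot: [-1.571, -0.0, -0.097]
force: [-0.1, -1.0, 0.3]
opening: 1.001
time: 1.83
tcp_pos: [426.9, -290.1, 280.7]
eef_rot: [-1.571, 0.0, -0.101]
force: [0.3, -0.4, -0.2]
opening: 0.999
[ 426.91068037 -290.09663477  280.6942035 ] [-1.57089577e+00  2.23860611e-04 -1.00623479e-01] 0.01611535448875607
```

View pics/w_tank.png

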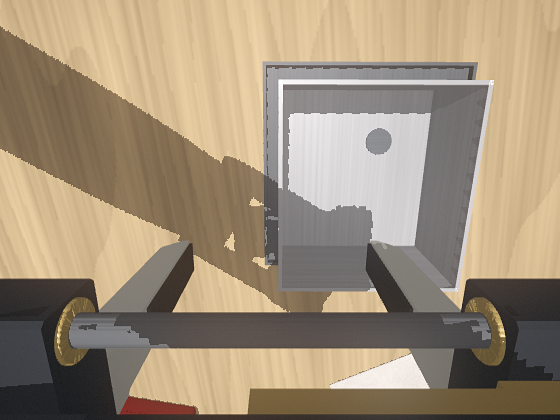

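```bash
python3 - <<'E'
from h import *
import pickle
o,W=pickle.load(open('w1.pkl','rb'))
crop(W,255,55,335,135,7,'w_tc1.png'); crop(W,255,225,335,305,7,'w_tc2.png')
g=cv2.cvtColor(np.asarray(W['pixels']),cv2.COLOR_RGB2GRAY)
for v in (100,120,140,160,180,200,230,260): print(v,g[v,258:300].tolist())
E
```

```text
100 [201, 204, 214, 216, 221, 153, 158, 161, 102, 163, 160, 157, 159, 159, 160, 157, 156, 158, 159, 149, 207, 248, 245, 245, 252, 130, 140, 143, 142, 141, 142, 143, 140, 142, 142, 140, 137, 136, 140, 139, 141, 140]
120 [204, 205, 203, 204, 217, 170, 153, 156, 120, 153, 156, 153, 154, 153, 154, 152, 153, 153, 154, 146, 200, 241, 238, 240, 222, 131, 138, 140, 140, 140, 133, 241, 233, 236, 233, 230, 228, 228, 231, 230, 227, 231]
140 [202, 204, 206, 207, 207, 178, 149, 153, 134, 151, 148, 150, 148, 150, 150, 148, 149, 149, 148, 142, 206, 233, 230, 233, 214, 129, 137, 140, 141, 139, 133, 233, 228, 228, 226, 226, 224, 223, 226, 224, 224, 227]
160 [209, 204, 200, 204, 207, 179, 143, 148, 131, 86, 145, 145, 142, 144, 146, 144, 144, 144, 142, 136, 213, 228, 226, 230, 186, 130, 136, 139, 138, 133, 230, 222, 223, 222, 220, 220, 218, 222, 222, 219, 220, 223]
180 [128, 130, 128, 127, 124, 117, 86, 90, 90, 85, 87, 88, 86, 86, 148, 92, 93, 144, 138, 133, 198, 225, 223, 226, 183, 126, 132, 135, 136, 134, 127, 223, 219, 217, 216, 217, 216, 218, 216, 216, 218, 218]
200 [121, 121, 123, 126, 127, 129, 81, 83, 85, 81, 84, 84, 83, 82, 86, 83, 88, 87, 83, 81, 123, 135, 132, 132, 131, 129, 129, 131, 133, 132, 130, 128, 131, 129, 131, 130, 130, 132, 131, 129, 132, 132]
230 [128, 127, 124, 124, 122, 122, 129, 135, 142, 74, 80, 81, 79, 80, 77, 80, 79, 79, 78, 73, 131, 128, 129, 128, 128, 124, 123, 125, 126, 128, 126, 125, 125, 124, 127, 124, 125, 125, 126, 125, 125, 127]
260 [207, 209, 208, 211, 212, 211, 196, 127, 133, 118, 81, 83, 84, 85, 85, 73, 73, 68, 73, 67, 114, 128, 125, 127, 111, 111, 111, 112, 113, 111, 112, 110, 111, 112, 110, 111, 112, 112, 112, 110, 112, 112]
```

View pics/w_tc1.png

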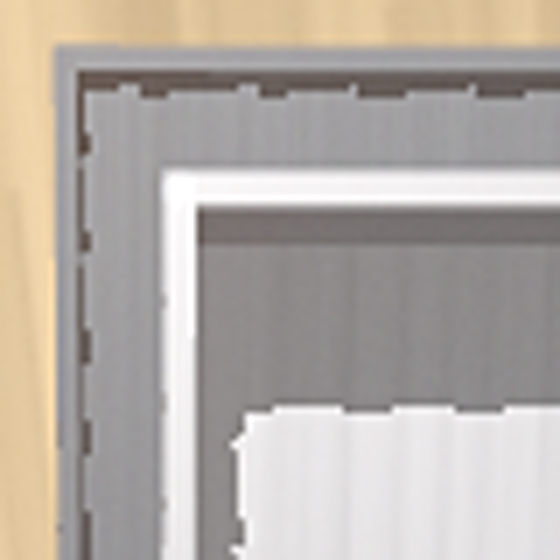

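View pics/w_tc2.png

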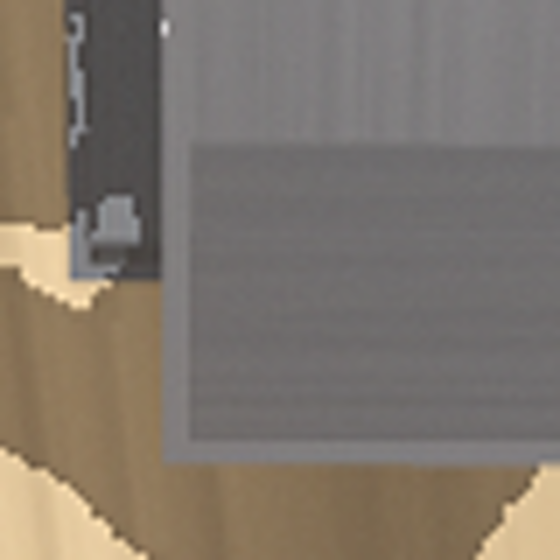

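```bash
python3 - <<'E'
from h import *
import pickle
o,W=pickle.load(open('w1.pkl','rb'));T=wristT(W,o)
P=lambda u,v,z:onz(W,u,v,z,T)[:2]
a=P(277.6,79,120);b=P(277.6,290.5,120);print(a,b,np.linalg.norm(a-b),'yaw',np.arctan2(-(a-b)[0],(a-b)[1]))
print('mid wall',(P(280,79,120)+P(280,290.5,120))/2, 'far corner tl',P(493.5,81,120))
c=P(262.6,61.3,14);d=P(264.6,264,14);e=P(477.5,62,14);print('tray',c,d,e,np.linalg.norm(c-d),np.linalg.norm(c-e),'yaw',np.arctan2(-(c-d)[0],(c-d)[1]),np.arctan2(*(e-c)[::-1]))
n=e-c;n/=np.linalg.norm(n);print('tray centre',(e+d)/2)
E
```

```text
[ 434.9282276  -189.32981837] [ 413.6390928 -397.8559619] 209.61006605824144 yaw -0.10174085442993255
mid wall [ 426.59314    -293.82460464] far corner tl [ 624.11234177 -210.01948356]
tray [ 419.70897483 -160.8425106 ] [ 393.02070622 -417.74293228] [ 667.67963537 -186.54127567] 258.28296564284005 249.29876657699504 yaw -0.10351433730650526 -0.10326765141619972
tray centre [ 530.3501708  -302.14210398]
```

```bash
python3 plan.py 473 1 280 -0.08 12
```

```text
t 1.8833 p [ 426.8 -290.4  280.6] [-1.5708e+00  3.0000e-04 -1.0110e-01]
[np.float64(0.0014), np.float64(0.0001), np.float64(0.0245)] -0.0018
[np.float64(0.0014), np.float64(0.0001), np.float64(0.0245)] -0.0018
[np.float64(0.0015), np.float64(0.0001), np.float64(0.0245)] -0.0018
[np.float64(0.0015), np.float64(0.0001), np.float64(0.0245)] -0.0018
[np.float64(0.0016), np.float64(0.0001), np.float64(0.0245)] -0.0018
[np.float64(0.0016), np.float64(0.0001), np.float64(0.0245)] -0.0018
[np.float64(0.0016), np.float64(0.0001), np.float64(0.0245)] -0.0018
[np.float64(0.0017), np.float64(0.0001), np.float64(0.0245)] -0.0018
[np.float64(0.0017), np.float64(0.0001), np.float64(0.0245)] -0.0018
[np.float64(0.0018), np.float64(0.0001), np.float64(0.0245)] -0.0018
[np.float64(0.0018), np.float64(0.0001), np.float64(0.0245)] -0.0018
[np.float64(0.0019), np.float64(0.0001), np.float64(0.0245)] -0.0018
```

```bash
python3 -m jog '{"dp":[[0.0014,0,0.0245],[0.0014,0,0.0245],[0.0015,0,0.0245],[0.0015,0,0.0245],[0.0016,0,0.0245],[0.0016,0,0.0245]],"twist":[[0,-0.0018,0],[0,-0.0018,0],[0,-0.0018,0],[0,-0.0018,0],[0,-0.0018,0],[0,-0.0018,0]],"gripper":[0.093,0.093,0.093,0.093,0.093,0.093]}'
python3 -m jog '{"dp":[[0.0016,0,0.0245],[0.0017,0,0.0245],[0.0017,0,0.0245],[0.0018,0,0.0245],[0.0018,0,0.0245],[0.0019,0,0.0245],[0,0,0],[0,0,0]],"twist":[[0,-0.0018,0],[0,-0.0018,0],[0,-0.0018,0],[0,-0.0018,0],[0,-0.0018,0],[0,-0.0018,0],[0,0,0],[0,0,0]],"gripper":[0.093,0.093,0.093,0.093,0.093,0.093,0.093,0.093]}'
python3 - <<'E'
from h import *
import pickle
o=get_obs();W=grab_frame('wrist');pickle.dump((o,W),open('w2.pkl','wb'));save(W,'w_b.png');crop(W,210,90,350,250,4,'w_bc.png');print(o['tcp_pos'],o['eef_rot'],np.abs(o['qvel']).max())
E
```

```text
time: 2.38
tcp_pos: [449.8, -144.2, 280.6]
eef_rot: [-1.571, 0.0, -0.091]
force: [0.3, -0.2, 0.0]
opening: 0.998
time: 3.05
tcp_pos: [473.0, 1.3, 280.6]
eef_rot: [-1.571, 0.001, -0.078]
force: [-0.2, -0.6, 0.2]
opening: 1.002
[472.97382232   1.26218844 280.57194789] [-1.57096343e+00  5.42938504e-04 -7.77994342e-02] 0.0320242335694501
```

View pics/w_b.png

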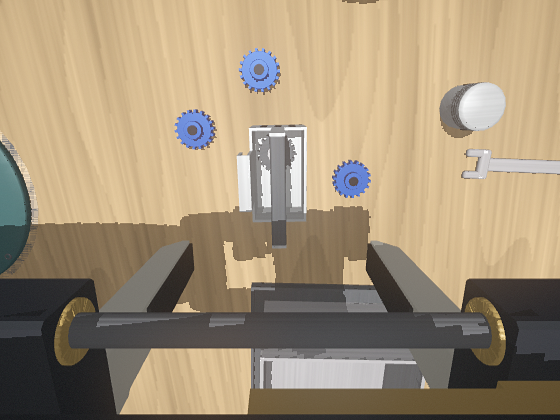

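View pics/w_bc.png

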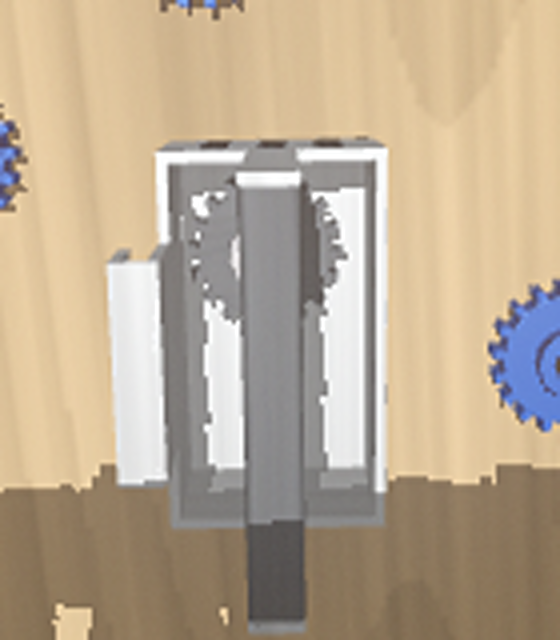

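```bash
python3 - <<'E'
from h import *
import pickle
o,W=pickle.load(open('w2.pkl','rb'));T=wristT(W,o)
P=lambda u,v,z:onz(W,210+(u+.5)/4-.5,90+(v+.5)/4-.5,z,T)[:2]
q=[P(237,170,133),P(301,170,133),P(248,627,133),P(305,627,133)]
print(np.round(q,1),'c',np.mean(q,0));m=(q[0]+q[1]-q[2]-q[3])/2;print(m,np.arctan2(-m[0],m[1]))
r=[P(107,262,93),P(160,262,93),P(116,485,93),P(169,485,93)]
print(np.round(r,1),'c',np.mean(r,0));m=(r[0]+r[1]-r[2]-r[3])/2;print(m,np.arctan2(-m[0],m[1]))
b=[P(157,148,55),P(387,145,55),P(170,527,55),P(384,527,55)]
print(np.round(b,1),'c',np.mean(b,0))
E
```

```text
[[467.5  58. ]
 [481.6  56.9]
 [460.9 -50.5]
 [474.6 -51.6]] c [471.1548867    3.19553799]
[  6.82371961 108.53485394] -0.06278858556523625
[[431.2  34.9]
 [444.6  33.8]
 [426.9 -24.3]
 [440.9 -25.4]] c [435.88546654   4.73498773]
[ 3.98293499 59.20308629] -0.06717457717488072
[[443.2  60. ]
 [506.4  56. ]
 [435.7 -50.2]
 [499.4 -55.1]] c [471.15134766   2.68982793]
```

```bash
python3 plan.py 471.7 11 118 -0.065 10|head -3; cat > /dev/null; python3 -m jog '{"dp":[[-0.001,0.012,0.0049],[-0.001,0.02,0.0049],[0,0.02,0],[0,0.02,0],[0,0.02,0],[0,0.02,0],[0,0.018,0],[0,0,0]],"twist":[[0,-0.007,0],[0,-0.006,0],[0,0,0],[0,0,0],[0,0,0],[0,0,0],[0,0,0],[0,0,0]],"gripper":[0.093,0.093,0.093,0.093,0.093,0.093,0.093,0.093]}'
python3 - <<'E'
from h import *
o=get_obs();W=grab_frame('wrist');save(W,'w_b2.png');print(o['tcp_pos'],o['eef_rot'])
E
```

```text
t 3.1 p [472.9   0.6 280.7] [-1.5711e+00  4.0000e-04 -7.8600e-02]
[np.float64(-0.0002), np.float64(0.0163), np.float64(0.001)] -0.0014
[np.float64(-0.0002), np.float64(0.0163), np.float64(0.001)] -0.0014
time: 3.77
tcp_pos: [469.9, 10.4, 146.5]
eef_rot: [-1.571, 0.005, -0.067]
force: [-1.1, 0.4, -1.4]
opening: 0.998
[469.91866269  10.35319047 146.47274467] [-1.5711045   0.0051588  -0.06653062]
```

View pics/w_b2.png

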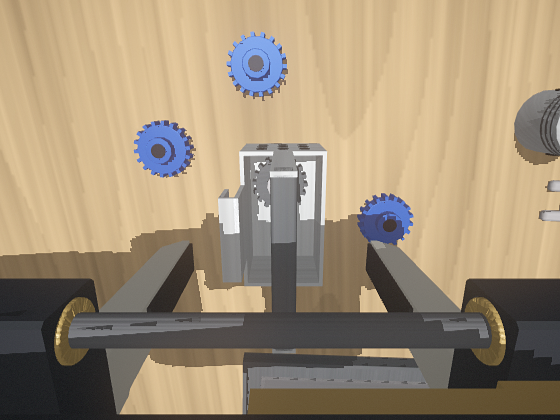

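```bash
python3 -m jog '{"dp":[[0.0015,0.010,0],[0,0.010,0],[0,0.006,0],[0,0,0],[0,0,0]],"twist":[[0,0,0],[0,0,0],[0,0,0],[0,0,0],[0,0,0]],"gripper":[0.093,0.093,0.093,0.093,0.093]}'
```

```text
time: 4.23
tcp_pos: [473.1, 11.0, 124.7]
eef_rot: [-1.571, 0.0, -0.065]
force: [0.9, -0.2, 0.4]
opening: 1.001
```

```bash
python3 -m jog '{"dp":[[-0.0014,0.0065,0],[0,0,0],[0,0,0]],"twist":[[0,0,0],[0,0,0],[0,0,0]],"gripper":[0.093,0.093,0.093]}' 
python3 -m jog '{"dp":[[0,0,0],[0,0,0],[0,0,0],[0,0,0],[0,0,0],[0,0,0],[0,0,0],[0,0,0]],"twist":[[0,0,0],[0,0,0],[0,0,0],[0,0,0],[0,0,0],[0,0,0],[0,0,0],[0,0,0]],"gripper":[0.05,0.03,0.02,0.01,0.005,0.005,0.005,0.005]}' 40
```

```text
time: 4.48
tcp_pos: [471.6, 11.2, 118.2]
eef_rot: [-1.571, 0.0, -0.065]
force: [0.7, 0.0, -0.0]
opening: 1.002
time: 5.15
tcp_pos: [471.7, 11.1, 118.4]
eef_rot: [-1.571, -0.0, -0.065]
force: [0.2, 0.5, -1.2]
opening: 0.476
```

```bash
python3 -m jog '{"dp":[[0,0,0],[0,0,0],[0,0,0],[0,0,0],[0,0,0],[0,0,0],[0,0,0],[0,0,0]],"twist":[[0,0,0],[0,0,0],[0,0,0],[0,0,0],[0,0,0],[0,0,0],[0,0,0],[0,0,0]],"gripper":[0.005,0.005,0.005,0.005,0.005,0.005,0.005,0.005]}' 40
python3 - <<'E'
from h import *
o=get_obs();print(o['opening'],o['opening']*93,o['force'])
E
```

```text
time: 5.82
tcp_pos: [471.7, 11.1, 118.3]
eef_rot: [-1.571, -0.0, -0.065]
force: [0.8, -0.7, -1.2]
opening: 0.147
0.1472356394562565 13.692914469431855 [ 0.84859291 -0.70534098 -1.23761581]
```

```bash
python3 -m jog '{"dp":[[0,-0.005,0],[0,-0.01,0],[0,-0.015,0],[0,-0.02,0],[0,-0.02,0],[0,-0.02,0],[0,-0.02,0],[0,-0.02,0]],"twist":[[0,0,0],[0,0,0],[0,0,0],[0,0,0],[0,0,0],[0,0,0],[0,0,0],[0,0,0]],"gripper":[0.005,0.005,0.005,0.005,0.005,0.005,0.005,0.005]}'
python3 -m jog '{"dp":[[0,-0.015,0],[0,-0.01,0],[0,-0.005,0],[0,0,0],[0,0,0],[0,0,0]],"twist":[[0,0,0],[0,0,0],[0,0,0],[0,0,0],[0,0,0],[0,0,0]],"gripper":[0.005,0.005,0.005,0.005,0.005,0.005]}'
python3 - <<'E'
from h import *
import pickle
o=get_obs();W=grab_frame('wrist');pickle.dump((o,W),open('w3.pkl','wb'));save(W,'w_g.png');crop(W,190,110,350,310,3,'w_gc.png');print(o['tcp_pos'],o['eef_rot'],o['opening']*93,o['force'])
E
```

```text
time: 6.48
tcp_pos: [471.5, 11.1, 250.1]
eef_rot: [-1.571, -0.0, -0.065]
force: [-0.3, 0.1, -3.7]
opening: 0.148
time: 6.98
tcp_pos: [471.5, 11.1, 277.2]
eef_rot: [-1.571, 0.002, -0.065]
force: [-0.2, 0.3, -4.1]
opening: 0.146
[471.49102602  11.10829185 277.18473124] [-1.5708546   0.00161412 -0.06519591] 13.560227969007121 [-0.18736465  0.32661326 -4.08893109]
```

View pics/w_g.png

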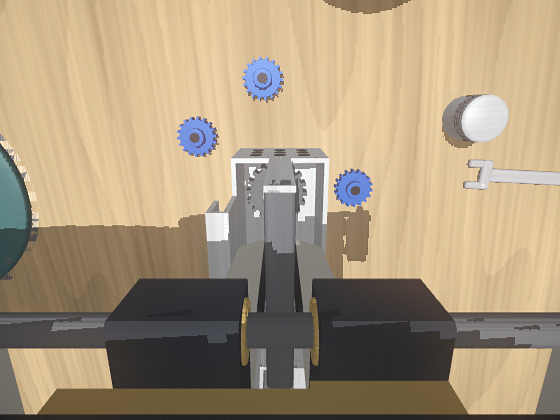

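View pics/w_gc.png

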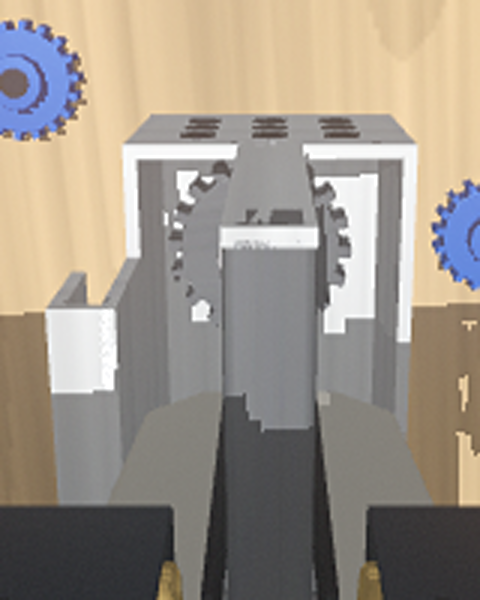

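```bash
python3 - <<'E'
from h import *
import pickle
o,W=pickle.load(open('w3.pkl','rb'));T=np.array(W['T_tool_cam'])
# tool-frame: intersect with plane tool y = const
def P(u,v,y):
    o_,d=ray(W,190+(u+.5)/3-.5,110+(v+.5)/3-.5,T);return (o_+d*(y-o_[1])/d[1]).round(1)
zc=-7.7 # bar centre tool y (up is -)
print('bar end',P(221,228,zc-7),P(319,228,zc-7))
print('lip',P(47,310,zc+33),P(116,308,zc+33))
print('box',P(124,143,zc+71),P(417,143,zc+71))
E
python3 plan.py 461.1 -289.4 278 -0.102 14
```

```text
bar end [ -7.2 -14.7  45.8] [  6.7 -14.7  45.8]
lip [-42.   25.3  20.7] [-29.   25.3  21.1]
box [-31.8  63.3  46.4] [31.5 63.3 46.4]
t 7.0333 p [471.5  11.1 277.3] [-1.5709  0.0016 -0.0652]
[np.float64(0.0007), np.float64(-0.0001), np.float64(-0.0215)] 0.0026
[np.float64(0.0007), np.float64(-0.0001), np.float64(-0.0215)] 0.0026
[np.float64(0.0008), np.float64(-0.0001), np.float64(-0.0215)] 0.0026
[np.float64(0.0008), np.float64(-0.0001), np.float64(-0.0215)] 0.0026
[np.float64(0.0009), np.float64(-0.0001), np.float64(-0.0215)] 0.0026
[np.float64(0.0009), np.float64(-0.0001), np.float64(-0.0215)] 0.0026
[np.float64(0.001), np.float64(-0.0001), np.float64(-0.0215)] 0.0026
[np.float64(0.0011), np.float64(-0.0001), np.float64(-0.0215)] 0.0026
[np.float64(0.0011), np.float64(-0.0001), np.float64(-0.0215)] 0.0026
[np.float64(0.0012), np.float64(-0.0001), np.float64(-0.0214)] 0.0026
[np.float64(0.0012), np.float64(-0.0001), np.float64(-0.0214)] 0.0026
[np.float64(0.0013), np.float64(-0.0001), np.float64(-0.0214)] 0.0026
[np.float64(0.0013), np.float64(-0.0001), np.float64(-0.0214)] 0.0026
[np.float64(0.0014), np.float64(-0.0001), np.float64(-0.0214)] 0.0026
```

```bash
python3 -m jog '{"dp":[[0.001,0,-0.01],[0.001,0,-0.018],[0.001,0,-0.022],[0.001,0,-0.022],[0.001,0,-0.022],[0.001,0,-0.022],[0.001,0,-0.022],[0.001,0,-0.022]],"twist":[[0,0.0024,0],[0,0.0024,0],[0,0.0024,0],[0,0.0024,0],[0,0.0024,0],[0,0.0024,0],[0,0.0024,0],[0,0.0024,0]],"gripper":[0.005,0.005,0.005,0.005,0.005,0.005,0.005,0.005]}'
python3 -m jog '{"dp":[[0.001,0,-0.022],[0.001,0,-0.022],[0.001,0,-0.022],[0.001,0,-0.022],[0.001,0,-0.02],[0.001,0,-0.014],[0.001,0,-0.012],[0.001,0,-0.006]],"twist":[[0,0.0023,0],[0,0.0023,0],[0,0.0023,0],[0,0.0023,0],[0,0.0023,0],[0,0.0023,0],[0,0.0023,0],[0,0.0023,0]],"gripper":[0.005,0.005,0.005,0.005,0.005,0.005,0.005,0.005]}'
python3 -m jog '{"dp":[[0,0,0],[0,0,0],[0,0,0]],"twist":[[0,0,0],[0,0,0],[0,0,0]],"gripper":[0.005,0.005,0.005]}'
python3 plan.py 462.8 -289 277 -0.102 1
python3 - <<'E'
from h import *
import pickle
o=get_obs();W=grab_frame('wrist');pickle.dump((o,W),open('w4.pkl','wb'));save(W,'w_o.png');print(o['force'])
E
```

```text
time: 7.7
tcp_pos: [467.3, -150.7, 277.9]
eef_rot: [-1.571, 0.0, -0.085]
force: [1.2, 0.1, -4.8]
opening: 0.146
time: 8.37
tcp_pos: [462.8, -290.6, 278.0]
eef_rot: [-1.571, 0.001, -0.104]
force: [-0.2, 0.9, -4.4]
opening: 0.148
time: 8.62
tcp_pos: [463.2, -288.5, 278.4]
eef_rot: [-1.571, -0.0, -0.102]
force: [-1.1, 0.3, -4.6]
opening: 0.147
t 8.6167 p [ 463.2 -288.5  278.4] [-1.5706e+00 -1.0000e-04 -1.0210e-01]
[np.float64(-0.0004), np.float64(0.0014), np.float64(-0.0005)] -0.0001
[-1.05349273  0.26284097 -4.63677221]
```

View pics/w_o.png

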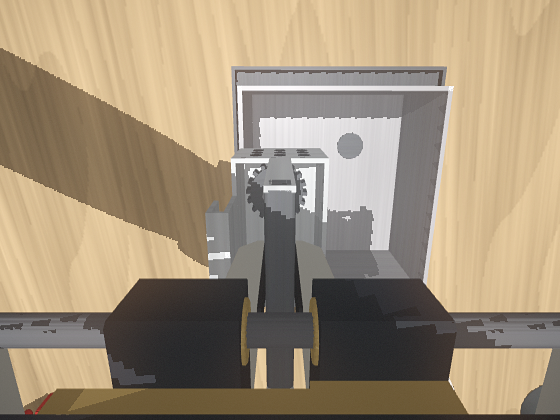

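```bash
python3 - <<'E'
from h import *
import pickle
o,W=pickle.load(open('w4.pkl','rb'));T=np.array(W['T_tool_cam'])
g=cv2.cvtColor(np.asarray(W['pixels']),cv2.COLOR_RGB2GRAY)
Y=o['tcp_pos'][2]-120
def P(u,v):
    o_,d=ray(W,u,v,T);return (o_+d*(Y-o_[1])/d[1]).round(2)
for v in (96,105,115,125,135,142):
    print(v,g[v,232:250].tolist())
for v in (100,140): print(P(236.5,v),P(242.5,v))
E
```

```text
96 [176, 160, 162, 145, 84, 191, 254, 249, 249, 255, 155, 116, 121, 124, 122, 122, 122, 123]
105 [207, 156, 161, 166, 85, 95, 255, 247, 246, 250, 195, 115, 121, 123, 122, 123, 121, 122]
115 [221, 152, 158, 162, 102, 90, 234, 245, 242, 245, 225, 114, 118, 122, 122, 122, 122, 122]
125 [207, 188, 155, 159, 142, 86, 206, 242, 238, 240, 248, 112, 120, 121, 121, 121, 122, 124]
135 [210, 196, 152, 157, 162, 84, 93, 246, 236, 236, 242, 151, 118, 120, 124, 121, 120, 121]
142 [210, 211, 149, 155, 157, 99, 132, 223, 234, 233, 236, 183, 116, 120, 124, 120, 120, 121]
[-38.64 158.4   83.35] [-33.31 158.4   83.35]
[-39.87 158.4   48.26] [-34.36 158.4   48.26]
```

```bash
python3 - <<'E'
from h import *
import pickle
o,W=pickle.load(open('w4.pkl','rb'));T=np.array(W['T_tool_cam'])
Y=o['tcp_pos'][2]-120
def P(u,v):
    o_,d=ray(W,u,v,T);return (o_+d*(Y-o_[1])/d[1]).round(2)
print(P(239.8,105),P(240.6,142),P(239.4,96))
E
```

```text
[-35.84 158.4   79.09] [-36.17 158.4   46.45] [-35.95 158.4   86.74]
```

```bash
python3 -m jog '{"dp":[[-0.0005,0.008,0],[0,0.015,0],[0,0.018,0],[0,0.018,0],[0,0.018,0],[0,0.012,0],[0,0.007,0],[0,0.002,0]],"twist":[[0,0,0],[0,0,0],[0,0,0],[0,0,0],[0,0,0],[0,0,0],[0,0,0],[0,0,0]],"gripper":[0.005,0.005,0.005,0.005,0.005,0.005,0.005,0.005]}'
python3 -m jog '{"dp":[[0,0,0],[0,0,0],[0,0,0]],"twist":[[0,0,0],[0,0,0],[0,0,0]],"gripper":[0.005,0.005,0.005]}'
python3 plan.py 462.5 -289 177 -0.102 1
python3 - <<'E'
from h import *
import pickle
o=get_obs();W=grab_frame('wrist');S=grab_frame('scene');D=grab_frame('side');pickle.dump((o,W,S,D),open('w5.pkl','wb'));save(W,'w_p.png');save(D,'d_p.png');crop(S,150,60,300,210,4,'s_p.png');print(o['force'])
E
```

```text
time: 9.33
tcp_pos: [462.2, -288.7, 178.6]
eef_rot: [-1.57, 0.002, -0.103]
force: [0.3, -0.2, -3.7]
opening: 0.147
time: 9.58
tcp_pos: [462.9, -289.3, 181.3]
eef_rot: [-1.571, -0.001, -0.103]
force: [0.6, 0.2, -4.7]
opening: 0.146
t 9.5833 p [ 462.9 -289.3  181.3] [-1.5714e+00 -1.2000e-03 -1.0270e-01]
[np.float64(-0.0004), np.float64(0.0043), np.float64(0.0003)] -0.0007
[ 0.61341022  0.22334843 -4.66241927]
```

View pics/w_p.png

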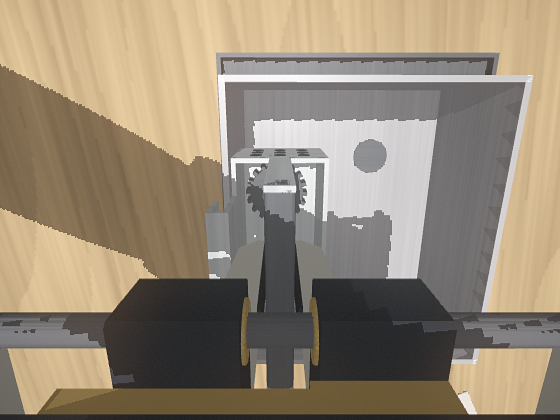

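View pics/d_p.png

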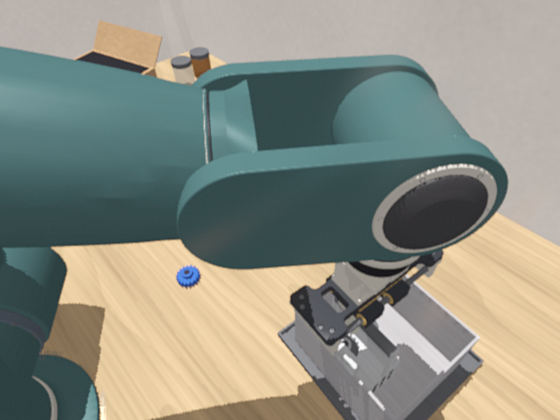

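View pics/s_p.png

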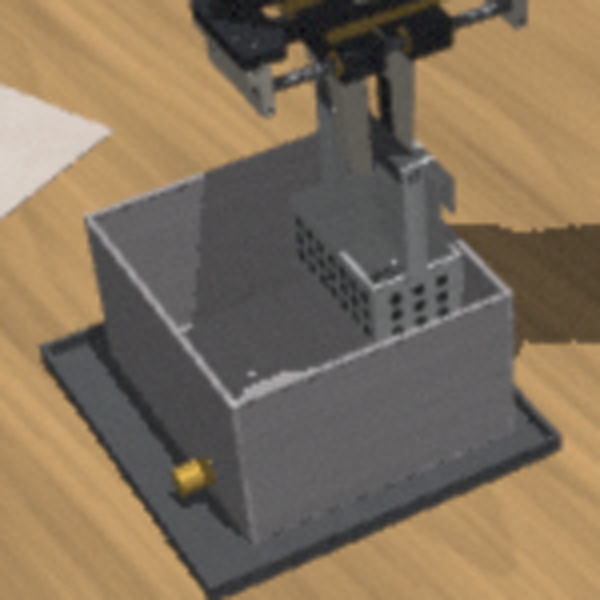

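```bash
python3 - <<'E'
from h import *
import pickle
o,W,S,D=pickle.load(open('w5.pkl','rb'));T=np.array(W['T_tool_cam'])
Y=o['tcp_pos'][2]-120
g=cv2.cvtColor(np.asarray(W['pixels']),cv2.COLOR_RGB2GRAY)
def P(u,v):
    o_,d=ray(W,u,v,T);return (o_+d*(Y-o_[1])/d[1]).round(2)
for v in (90,105,120,135,150):
    r=g[v,214:236].astype(int);print(v,r.tolist())
    m=np.where(r>185)[0]; m=m[m>2]; u=(214+m.min()-.5,214+m.max()+.5); print(u,P(u[0],v),P(u[1],v),P(np.mean(u),v))
E
```

```text
90 [210, 216, 217, 200, 205, 248, 245, 245, 245, 247, 254, 106, 117, 119, 118, 119, 118, 116, 117, 117, 117, 118]
(np.float64(216.5), np.float64(224.5)) [-38.75  61.33  87.71] [-33.88  61.33  87.71] [-36.31  61.33  87.71]
105 [202, 203, 209, 218, 183, 226, 243, 241, 241, 242, 245, 225, 108, 118, 117, 117, 120, 119, 120, 119, 117, 118]
(np.float64(216.5), np.float64(225.5)) [-39.2   61.33  78.95] [-33.66  61.33  78.95] [-36.43  61.33  78.95]
120 [205, 205, 202, 202, 212, 141, 242, 237, 237, 237, 239, 244, 185, 112, 118, 118, 118, 119, 120, 119, 119, 119]
(np.float64(216.5), np.float64(225.5)) [-39.66  61.33  69.97] [-34.05  61.33  69.97] [-36.86  61.33  69.97]
135 [204, 203, 205, 206, 204, 189, 170, 235, 233, 233, 232, 234, 242, 107, 117, 118, 118, 120, 120, 119, 118, 117]
(np.float64(216.5), np.float64(226.5)) [-40.14  61.33  60.77] [-33.83  61.33  60.78] [-36.98  61.33  60.78]
150 [203, 201, 203, 205, 205, 208, 174, 191, 229, 227, 227, 228, 232, 209, 108, 116, 116, 117, 116, 118, 116, 116]
(np.float64(216.5), np.float64(227.5)) [-40.63  61.33  51.35] [-33.6   61.33  51.35] [-37.11  61.33  51.35]
```

```bash
python3 -m jog '{"dp":[[-0.0002,0.002,0],[0,0.003,0],[0,0.003,0],[0,0.003,0],[0,0.003,0],[0,0,0],[0,0,0]],"twist":[[0,0,0],[0,0,0],[0,0,0],[0,0,0],[0,0,0],[0,0,0],[0,0,0]],"gripper":[0.005,0.005,0.005,0.005,0.005,0.005,0.005]}'
```

```text
time: 10.32
tcp_pos: [462.3, -289.1, 166.1]
eef_rot: [-1.571, 0.0, -0.103]
force: [-0.5, 0.1, -3.7]
opening: 0.147
```

```bash
python3 -m jog '{"dp":[[0,0.002,0],[0,0.003,0],[0,0.003,0],[0,0.003,0],[0,0.002,0],[0,0,0],[0,0,0]],"twist":[[0,0,0],[0,0,0],[0,0,0],[0,0,0],[0,0,0],[0,0,0],[0,0,0]],"gripper":[0.005,0.005,0.005,0.005,0.005,0.005,0.005]}'
python3 - <<'E'
from h import *
o=get_obs();S=grab_frame('scene');crop(S,205,70,295,160,6,'s_q.png');print(o['tcp_pos'],o['force'])
E
```

```text
time: 10.9
tcp_pos: [462.3, -289.1, 153.2]
eef_rot: [-1.571, 0.0, -0.103]
force: [0.7, -1.2, -3.4]
opening: 0.148
[ 462.32561806 -289.07031032  153.19331188] [ 0.70896682 -1.23731685 -3.38977259]
```

View pics/s_q.png

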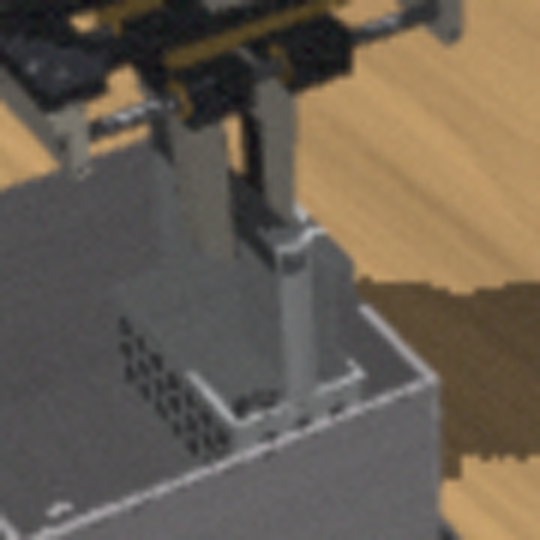

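Slot is over the wall with no contact. Lower the last ~5 mm gently until the weight transfers.

```bash
python3 -m jog '{"dp":[[0,0.001,0],[0,0.001,0],[0,0.001,0],[0,0.001,0],[0,0,0],[0,0,0]],"twist":[[0,0,0],[0,0,0],[0,0,0],[0,0,0],[0,0,0],[0,0,0]],"gripper":[0.005,0.005,0.005,0.005,0.005,0.005]}'
python3 -m jog '{"dp":[[0,0.0008,0],[0,0,0],[0,0,0]],"twist":[[0,0,0],[0,0,0],[0,0,0]],"gripper":[0.005,0.005,0.005]}'
```

```text
time: 11.45
tcp_pos: [462.4, -289.1, 149.3]
eef_rot: [-1.571, 0.0, -0.103]
force: [0.3, 0.3, -3.2]
opening: 0.144
time: 11.7
tcp_pos: [462.4, -289.1, 148.5]
eef_rot: [-1.571, 0.0, -0.103]
force: [-0.6, 0.7, -3.3]
opening: 0.146
```

```bash
python3 -m jog '{"dp":[[0,0.0008,0],[0,0,0],[0,0,0]],"twist":[[0,0,0],[0,0,0],[0,0,0]],"gripper":[0.005,0.005,0.005]}'
python3 -m jog '{"dp":[[0,0.0006,0],[0,0,0],[0,0,0]],"twist":[[0,0,0],[0,0,0],[0,0,0]],"gripper":[0.005,0.005,0.005]}'
```

```text
time: 11.95
tcp_pos: [462.6, -289.2, 148.2]
eef_rot: [-1.571, -0.001, -0.103]
force: [0.1, 0.3, 1.9]
opening: 0.143
time: 12.2
tcp_pos: [462.7, -289.2, 148.0]
eef_rot: [-1.571, -0.001, -0.103]
force: [1.2, 1.7, 5.1]
opening: 0.144
```

```bash
python3 -m jog '{"dp":[[0,-0.0004,0],[0,0,0],[0,0,0],[0,0,0],[0,0,0],[0,0,0],[0,0,0],[0,0,0]],"twist":[[0,0,0],[0,0,0],[0,0,0],[0,0,0],[0,0,0],[0,0,0],[0,0,0],[0,0,0]],"gripper":[0.01,0.015,0.018,0.021,0.024,0.027,0.03,0.035]}'
python3 -m jog '{"dp":[[0,0,0],[0,0,0],[0,0,0],[0,0,0],[0,0,0],[0,0,0],[0,0,0],[0,0,0]],"twist":[[0,0,0],[0,0,0],[0,0,0],[0,0,0],[0,0,0],[0,0,0],[0,0,0],[0,0,0]],"gripper":[0.04,0.045,0.05,0.055,0.06,0.06,0.06,0.06]}'
python3 - <<'E'
from h import *
o=get_obs();W=grab_frame('wrist');save(W,'w_r.png');print(o['tcp_pos'],o['force'],o['opening']*93)
E
```

```text
time: 12.87
tcp_pos: [462.4, -289.1, 147.5]
eef_rot: [-1.571, 0.0, -0.103]
force: [-0.4, 0.6, -0.4]
opening: 0.343
time: 13.53
tcp_pos: [462.4, -289.1, 147.5]
eef_rot: [-1.571, 0.0, -0.103]
force: [-0.2, -0.1, 0.7]
opening: 0.643
[ 462.36819453 -289.12859593  147.53720402] [-0.1549915  -0.05692569  0.72294138] 59.77232175025521
```

View pics/w_r.png

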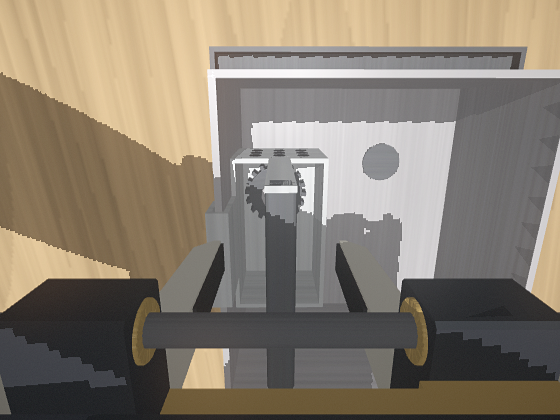

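Released, basket hanging, bar free between the jaws. Retreat straight up.

```bash
python3 -m jog '{"dp":[[0,-0.005,0],[0,-0.01,0],[0,-0.015,0],[0,-0.02,0],[0,-0.02,0],[0,-0.02,0],[0,-0.02,0],[0,-0.01,0]],"twist":[[0,0,0],[0,0,0],[0,0,0],[0,0,0],[0,0,0],[0,0,0],[0,0,0],[0,0,0]],"gripper":[0.06,0.06,0.06,0.06,0.06,0.06,0.06,0.06]}'
python3 -m jog '{"dp":[[0,-0.01,0],[0,0,0],[0,0,0],[0,0,0],[0,0,0]],"twist":[[0,0,0],[0,0,0],[0,0,0],[0,0,0],[0,0,0]],"gripper":[0.06,0.06,0.06,0.06,0.06]}'
python3 - <<'E'
from h import *
import pickle
o=get_obs();W=grab_frame('wrist');S=grab_frame('scene');pickle.dump((o,W,S),open('w6.pkl','wb'));save(W,'w_f.png');crop(W,190,70,350,280,3,'w_fc.png');save(S,'s_f.png');print(o['tcp_pos'],o['eef_rot'],o['force'])
E
```

```text
time: 14.25
tcp_pos: [462.7, -289.3, 271.2]
eef_rot: [-1.572, -0.003, -0.103]
force: [0.8, 0.1, 0.3]
opening: 0.648
time: 14.67
tcp_pos: [462.2, -289.0, 276.4]
eef_rot: [-1.57, 0.001, -0.103]
force: [-0.2, 0.4, 0.2]
opening: 0.642
[ 462.18526052 -288.95937363  276.35878982] [-1.56999659e+00  1.39953845e-03 -1.02780551e-01] [-0.19904602  0.42543159  0.2288843 ]
```

View pics/w_fc.png

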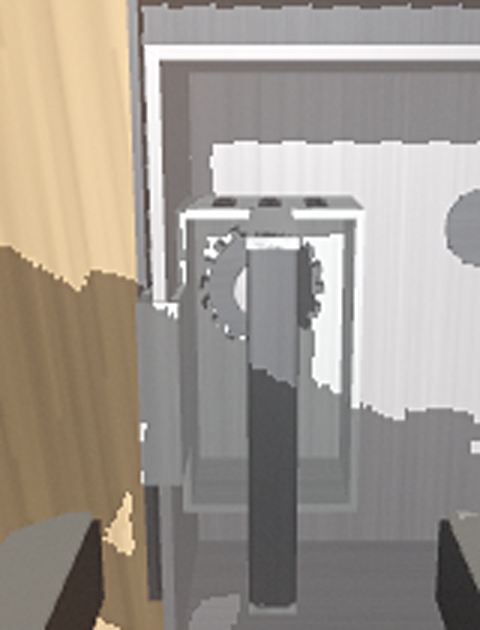

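View pics/s_f.png

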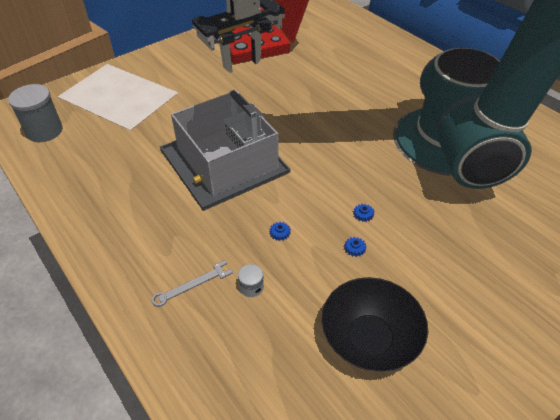

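```bash
python3 - <<'E'
from h import *
import pickle
o,W,S=pickle.load(open('w6.pkl','rb'));T=wristT(W,o)
P=lambda u,v,z:onz(W,190+(u+.5)/3-.5,70+(v+.5)/3-.5,z,T)[:2]
q=[P(247,237,163),P(300,237,163),P(248,612,163),P(297,612,163)];c=np.mean(q,0);m=(q[0]+q[1]-q[2]-q[3])/2
tc=np.array([530.35,-302.14]);ex=np.array([np.cos(-.1033),np.sin(-.1033)]);ey=np.array([-ex[1],ex[0]])
tr=lambda p:((p-tc)@ex,(p-tc)@ey)
print('bar',c,tr(c),'len',np.linalg.norm(m),'yaw',np.arctan2(-m[0],m[1]))
b=[P(180,211,85),P(364,211,85),P(184,510,85),P(357,510,85)];cb=np.mean(b,0);print('box rim',cb,tr(cb),[np.round(x,1) for x in b])
l=[P(139,302,123),P(180,302,123),P(139,484,123),P(182,484,123)];cl=np.mean(l,0);print('lip',cl,tr(cl),np.linalg.norm(l[0]-l[2]),np.linalg.norm(l[0]-l[1]))
E
```

```text
bar [ 461.71318559 -297.80385755] (np.float64(-68.71805931014548), np.float64(-2.7645521265846202)) len 109.60137116298348 yaw -0.10390850246761976
box rim [ 461.18912984 -297.96629622] (np.float64(-69.22257138905773), np.float64(-2.9801636159212714)) [array([ 436. , -240.8]), array([ 497.9, -247.1]), array([ 423.7, -348.7]), array([ 487.1, -355.2])]
lip [ 426.16961764 -294.10662529] (np.float64(-104.45340029727909), np.float64(-2.752152800986846)) 59.93854321111316 12.65764290829303
```

```bash
python3 -c "
from bench import *
print(close_job())"
```

```text
the job is handed in; nothing more can be done
None
```

The basket is hanging on the tank's near wall with the gear in it, and I've handed the job in. It took about 15 s of the 51 s allowed. `close_job()` gave no verdict, so the result below is from my own last checks.

**What I did:** I found the tank's near wall with the wrist camera, about 11 mm nearer the robot than its nominal point. I gripped the bar at 40 N and lifted the basket about 160 mm. I then lowered the slot over the wall until contact at the expected height. The force on the tool went from -3.3 N to +5 N. I opened the jaws and backed straight up.

**Last checks, from the wrist picture after release:**

| Check | Measured | Allowed |
|---|---|---|
| Lip point, tray x | -104.5 mm | -112 to -74 mm |
| Lip point, tray y | -2.8 mm | within ±60 mm |
| Bar centre, tray x | -68.7 mm | -80 to -35 mm |
| Angle to the tray | below 0.01 rad | 0.12 rad |
| Tilt | about 0.01 rad | 0.12 rad |

- **Height:** I did not measure it directly. Taking the seated height, the bar came out 109.6 mm long (110 given) and the lip 60 × 12.7 mm (60 × 13 given), which fits full seating.
- **Gear:** it lies on the basket floor.
- **Bystanders:** the pan, piston, spanner and blue gears look unmoved in the scene picture. I judged this by eye only.
- **Gripper:** it is clear, about 130 mm above the place where it let go, with tool force near zero.

**What disagreed:** the scene and side cameras differed by about 5 mm in y, and their sizes came out about 2% small, so I used the wrist camera for the fine positions.

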